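Lock the lamp holder into the microscope lamp house

ROBOT

A 6-joint arm with a two-finger parallel gripper is mounted at the origin on the work surface. World frame = base frame: x ahead of the robot, y to its left, z up, the work surface at z = 0. Lengths are in mm, angles in rad, forces in N, time in s.
With the tool pointing down it reaches from about 300 to 775 mm from the base axis. Payload 14.6 kg.
Tool frame: the origin (TCP) lies midway between the tips of the shut fingers; the grasp point (between the pads) lies 19 mm behind it (grip_depth is the distance from the TCP to the grasp point, in mm); z points along the fingers, y is the direction in which the jaws open and shut (so a half turn about z gives the same grasp; the last joint's range is limited). The gripper opens to 94 mm and grips with 3 to 60 N. Pads are 16 mm wide; open, the fingers measure 119 mm over their backs; the gripper's body (75 mm by 177 mm) begins 78 mm behind the grasp point.
Start: joints at [-1.327, 0.3, 1.521, -0, 1.321, -0.067], TCP at [168.194, -523.641, 205.446] pointing down, gripper open.
Joint ranges: [-3.03, 3.03], [-0.79, 2.21], [0.23, 2.52], [-1.04, 4.18], [0, 3.07], [-2.55, 2.55]. Speed limits (rad/s): [2.22, 2.22, 2.57, 3.14, 3.14, 3.14].

INTERFACE

Orientations are given as [roll, pitch, yaw] about the fixed x, y, z axes, in that order (R = Rz(yaw) Ry(pitch) Rx(roll)).
In Python, from cell import read_state, camera, camera_info, sign_off, grip_depth gives the robot as it stands.
- The arm moves only by the tool drive_tool, never from a script. Its argument "motion" is one flat list of numbers, 4 for each row, row after row: the shift along the tool's x, y, z in mm, then the turn about the tool's z in rad. A call has 1 to 8 rows; each row shifts and turns the pose as measured when the row begins, along the tool's axes as they then stand; what a row does not reach is not made up. A row lasts 1/12 s, in which the tool goes at most 41.7 mm and 7.16 degrees, less where a joint would pass 70% of its speed; a pose out of reach is approached as far as the arm can. A call is refused whole if a number of a shift passes 41.7 or a number of a turn 0.125, either way. A call with a gripper value outside its range is refused whole. "jaw" is the closure, from 0 (fully open) to 1 (shut), set as the call begins (left out, the last holds). The fingers move at their own pace and stop on an object; "grip_force" is the grip in N (left out, the last holds). Time passes only in rows, so rows that do not move let the fingers close. It gives the time, the measured TCP pose, the force and the opening at its end, in the units of the state.
- read_state(): the state, without advancing time (a new reading comes with each control period).
- camera(name): name is "scene" or "side" or "wrist"; returns the picture (480x640x3 uint8, red, green, blue); there is no depth.
- camera_info(name): a dict with "fovy" (degrees; the focal length in pixels is half the picture's height over the tangent of half this angle, whatever the lens; pixels are square), "cx", "cy" (the principal point, pixels), "camera_from_world" (4x4, takes a point from world to camera coordinates). Camera axes: x right, y up, looking along -z (the intrinsics and any distortion apply to the point x, -y, -z); pixel columns grow to the right and rows downward; lengths in mm; the calibration is good to about 2 mm. A picture is of the moment at which its call begins: read the wrist's pose just before it. camera_info takes no time and is no camera call; for the wrist camera it gives the pose at the moment of the call.
- sign_off(): hands the job in, once; it reports no verdict.
The state is a dict: "clock": time; "joints": joint angles; "qd": joint speeds; "effort": joint torques, N m; "eef_pos": TCP position; "eef_rot": TCP orientation; "wrist_force": force on the tool from outside, world axes, zero at the start; "moment": the same for the moment, N m; "finger_gap": finger opening in mm.
Only numpy, scipy, OpenCV 4.12 (cv2) and the standard library are available. Lean on these libraries where they do the work, as an engineer would, in place of code of your own. Each camera call takes 0.05 s, during which the arm holds its last target. There are 200 camera calls.

TASK

The lamp holder of the microscope lamp hangs half out of the back of its lamp house. With closed fingertips push its upright locking pin forward along the slot until the holder is fully home, then push the pin sideways round the corner to the closed end of the slot, so that the holder is locked, and leave it there. Only push: do not take the pin between the fingers, and do not lift or shift anything that stands on the bench.

Things in the scene. Friction and masses are not known exactly. Their poses are not given: they have to be found in the camera images.
- lamphouse: Microscope lamp house, fixed. White level barrel, 72 mm diameter, axis 100 mm above the bench (top line at 136 mm). Origin: on the bench under the axis; x = along the barrel to its front (lens), z up. Barrel x -69 (back collar, 77 mm diameter) to +72 mm; fins, 92 mm diameter, from x = +16 mm on. Grey foot 18 mm high, x -90 to +60, y +-58 mm.
- slot_corner (a point): Corner of the L-shaped slot, 11 mm wide, in the barrel's wall, on the barrel's top line at lamphouse x = -10, y = 0, height 136 mm. From here the long leg runs back along the top line to x = -60 mm; the cross leg runs round the barrel, 45 degrees down its -y side (the right, looking forward along x). Axes as lamphouse.
- slot_end (a point): Where the pin's axis crosses the barrel's surface when the pin is at the closed end of the cross leg: lamphouse x = -10, y = -26 mm, height 125 mm. Axes as lamphouse.
- lamp_slide (a joint): How far the lamp holder is pushed into the barrel, m: 0 = pin at the back end of the long leg (it starts at 0 to 0.016), 0.0465 = fully home, pin against the slot's front wall. The cross leg is open to the pin from 0.0435 on. Friction about 3 N, no spring: stays where it is left.
- lamp_turn (a joint): How far the holder and its pin are turned about the barrel's axis, rad: 0 = pin upright, growing as the pin goes over to the lamphouse -y side; 0.80 = pin at the closed end of the cross leg. The slot lets it turn only when the holder is home. Friction about 1.5 N at the pin's head, no spring: stays where it is left.
- pin_head (a point): Centre of the outer end face of the locking pin's head; z = along the pin, outwards. Steel pin, 8 mm diameter, out of the slot square to the barrel's axis; knurled cylindrical head 18 mm in diameter, 18 mm long, from 48 to 66 mm off the barrel's axis (12 mm clear of the barrel). Upright: head's top 166 mm above the bench, at lamphouse x = -55 mm + lamp_slide, y = 0.
- objective: Microscope objective, black and steel, standing on end: 25 mm in diameter, 44 mm high, loose. Origin: centre of its underside. To be left alone.
- oil_bottle: Small amber immersion oil bottle with black cap: 32 mm in diameter, 72 mm high, standing, loose. Origin: centre of its underside. To be left alone.
- lamp_box: White card box of a spare lamp with a blue band: 46 x 46 x 62 mm, standing, loose. Origin: centre of its underside. To be left alone.
- lens_case: Clear plastic screw case with black lid: 41 mm in diameter, 62 mm high, standing, loose. Origin: centre of its underside. To be left alone.
- slide_box: Flat slide box, grey with white lid: 175 x 90 x 34 mm, loose. Origin: centre of its underside. To be left alone.
- petri_dish: Covered clear petri dish: 90 mm in diameter, 16 mm high, loose. Origin: centre of its underside. To be left alone.
- screwdriver: Screwdriver with black handle, lying: 190 mm long along its x, loose. Origin: underside, middle. To be left alone.

How it is judged (in metres and radians):
On the way, in this order (a step that is already met when the one before it is completed fails the run):
1. the holder is pushed home, the pin still upright in the long leg (value of joint lamp_slide above 0.0405 m and value of joint lamp_turn below 0.15 rad), for 0.05 s.
2. the pin is pushed round the corner into the cross leg (value of joint lamp_slide above 0.0415 m and value of joint lamp_turn above 0.3 rad), for 0.05 s.
At the end, for the whole second after the job is handed in: The holder is home (lamp_slide above 0.0415 m) and the pin at the closed end of the cross leg (lamp_turn above 0.70 rad of 0.80), at rest; every loose thing within 20 mm of where it stood (value of joint lamp_slide above 0.0415 m and value of joint lamp_turn above 0.7 rad and velocity of joint lamp_turn between -0.05 and 0.05 rad/s and velocity of joint lamp_slide between -0.01 and 0.01 m/s and distance of each of objective, oil_bottle, lamp_box, lens_case, slide_box, petri_dish, screwdriver from where it was at the start of the episode below 0.02 m); the robot touches nothing.
It fails at once if the pin is taken between the fingers (the grasp point comes within 14 mm of the outer end of its head) (distance between the grasp point and pin_head below 0.014 m).
It fails at once if a bystander is shifted by more than 20 mm (distance of any of objective, oil_bottle, lamp_box, lens_case, slide_box, petri_dish, screwdriver from where it was at the start of the episode above 0.02 m).
It fails at once if a bystander is lifted off the bench (height (world z) of any of objective, oil_bottle, lamp_box, lens_case, slide_box, petri_dish, screwdriver above 0.012 m).
It also fails if it takes over 42 s, if anything falls off the work surface, if the arm or the gripper's body presses on something with over 40 N, if the wrist force passes 120 N, or if a joint passes its speed limit or range.

## Working session

There is one attempt and no reset: what is moved stays moved. The work goes in short steps, Python scripts to look and compute and a tool call to move; the robot and the scene stay as the last step left them, time stands still between calls to the robot, and variables do not carry over. Pictures are saved under pics/ and viewed, on a budget of 10 in all, crops included, one or two more only if the job needs it, and the job is handed in when it is done.

Besides the shell and the picture viewer there is one more tool, called after "Request:" in YAML: its name, and indented under it one key for each argument. drive_tool: Moves the arm, as the interface text tells. Its arguments: {"type":"object","properties":{"motion":{"type":"array","items":{"type":"number"}},"jaw":{"type":"number"},"grip_force":{"type":"number"}},"required":["motion"]}

```bash
mkdir -p pics; ls
python3 - <<'E'
from cell import *
import cv2,json
print(read_state())
for n in("scene","side"):
    cv2.imwrite(f"pics/{n}0.png",cv2.cvtColor(camera(n),cv2.COLOR_RGB2BGR)); i=camera_info(n);print(n,{k:(v.tolist() if hasattr(v,'tolist') else v) for k,v in i.items()})
E
```

```text
pics
{'clock': 0.0, 'joints': array([-1.32661470e+00,  3.00466405e-01,  1.52155271e+00,  2.93315130e-05,
        1.32069227e+00, -6.66270526e-02]), 'qd': array([ 0.00076355, -0.00016782, -0.00070621, -0.00061622, -0.0008689 ,
        0.00143469]), 'effort': array([-8.33393233e-05, -5.31808519e+01, -3.52734196e+01,  7.08281645e-02,
        2.43591605e-02, -9.64658898e-05]), 'eef_pos': array([ 168.13592164, -523.40897121,  204.90090477]), 'eef_rot': array([-3.14047829e+00, -1.02830710e-04,  3.10801349e-01]), 'wrist_force': array([-0.95675477, -1.16432433,  0.08561357]), 'moment': array([0.0185321 , 0.01036178, 0.06982114]), 'finger_gap': 94.34469885357495}
scene {'fovy': 55.72679092074381, 'cx': 313.49605344879745, 'cy': 238.483833758171, 'camera_from_world': [[0.6368809787052673, 0.7709613758702446, -0.0010843798598087762, -370.6501534911128], [-0.5672112309647528, 0.4695173799012873, 0.6766275559257694, 211.90965430344056], [0.5221628466588474, -0.43031614760184156, 0.7363246394643055, -1332.6327120719486], [0.0, 0.0, 0.0, 1.0]]}
side {'fovy': 51.14124963757139, 'cx': 325.87789984820836, 'cy': 235.95505328939274, 'camera_from_world': [[-0.9777962755226955, -0.20952125866734858, -0.003909698248585094, 541.7258601210792], [0.12759499704373126, -0.6100544189558256, 0.7820186203933258, -146.24130349048752], [-0.1662346543394462, 0.7641560364735204, 0.6232428031014274, -1269.6381035250365], [0.0, 0.0, 0.0, 1.0]]}
```

View pics/scene0.png

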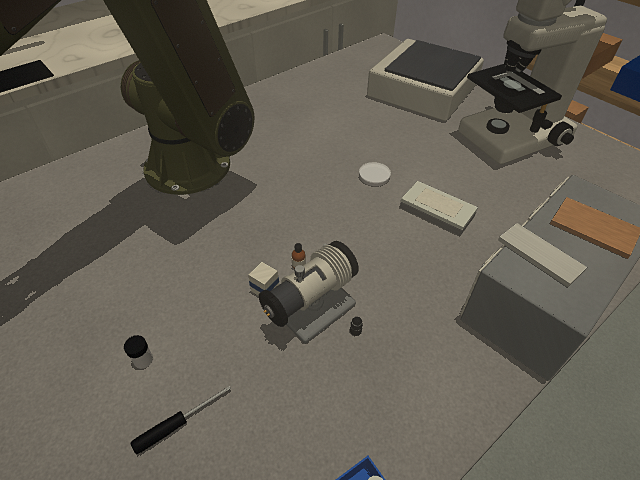

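View pics/side0.png

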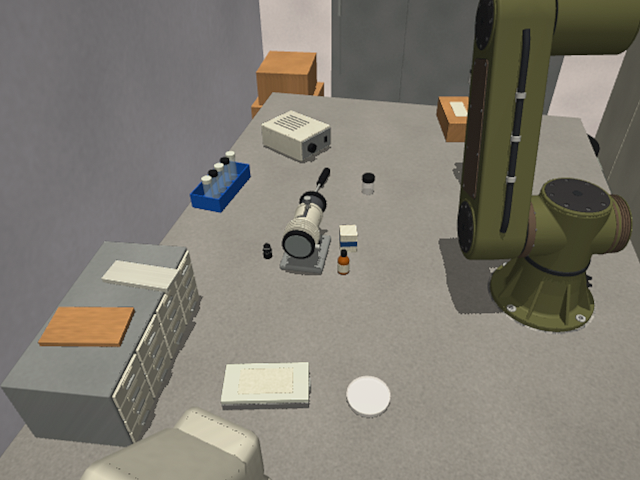

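The lamphouse is at (310,280) in the scene view and (305,230) in the side view, with its back to the lower left in scene. The bottle and box stand on its robot side, and the objective is on the other side. I'll zoom in to find the pin head.

Run:
```python
import cv2,numpy as np
a=cv2.imread("pics/scene0.png")[225:345,245:375]; b=cv2.imread("pics/side0.png")[180:280,255:365]
f=lambda x,k:cv2.resize(x,None,fx=k,fy=k,interpolation=cv2.INTER_CUBIC)
A=f(a,3.5);B=f(b,3);c=np.zeros((420,800,3),np.uint8);c[:A.shape[0],:A.shape[1]]=A;c[:B.shape[0],460:460+B.shape[1]]=B
cv2.imwrite("pics/crop0.png",cv2.convertScaleAbs(c,alpha=1.4))
```

```text
(no output)
```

View pics/crop0.png

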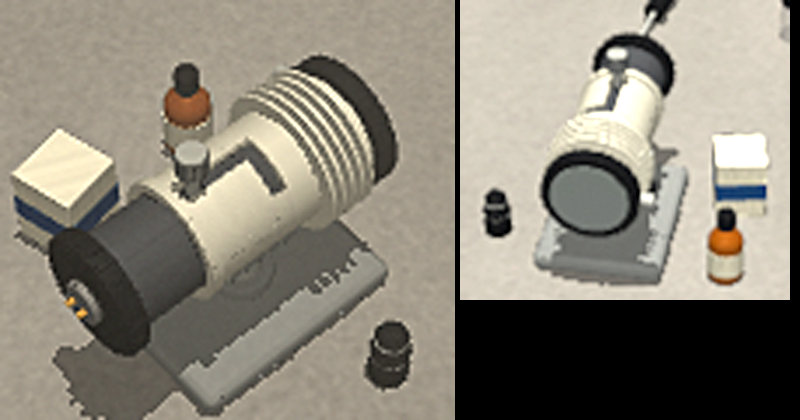

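```bash
cat > h.py <<'E'
import numpy as np
from cell import *
def ray(n,u,v,I=None):
    I=I or camera_info(n);M=np.array(I["camera_from_world"]);f=240/np.tan(np.radians(I["fovy"])/2)
    R=M[:3,:3];c=-R.T@M[:3,3];d=R.T@np.array([(u-I["cx"])/f,-(v-I["cy"])/f,-1]);return c,d/np.linalg.norm(d)
def onz(n,u,v,z,I=None):
    c,d=ray(n,u,v,I);return c+d*(z-c[2])/d[2]
def proj(n,p,I=None):
    I=I or camera_info(n);M=np.array(I["camera_from_world"]);f=240/np.tan(np.radians(I["fovy"])/2)
    q=M[:3,:3]@p+M[:3,3];return np.array([I["cx"]-f*q[0]/q[2],I["cy"]+f*q[1]/q[2]])
E
python3 - <<'E'
from h import *
np.set_printoptions(precision=1,suppress=True)
P=onz("scene",299.9,267.9,166);print("pin",P,onz("side",307.5,197.3,166))
C=onz("scene",315.9,266.4,136);S=onz("scene",324.4,278.7,125)
F1=onz("scene",355,300.5,18);F2=onz("scene",304,341,18)
print(C,S,F1,F2)
print("slot back? ",onz("scene",298,280,136))
for a,b in((P,C),(F2,F1)): d=(b-a)[:2];print(np.hypot(*d),np.degrees(np.arctan2(d[1],d[0])))
d=(C-S)[:2];print(np.hypot(*d),np.degrees(np.arctan2(d[1],d[0]))-90)
for n,u,v,z in(("scene",298.5,246.5,72),("side",343,252,72),("scene",263,269,62),("side",348,228,62),("scene",357,319,44)):print(onz(n,u,v,z))
i=camera_info("wrist");print(i)
E
```

```text
pin [617.9 -62.9 166. ] [616.6 -64.5 166. ]
[615.8 -21.5 136. ] [643.6 -22.8 125. ] [670.   44.5  18. ] [ 676.6 -103.2   18. ]
slot back?  [619.7 -69.9 136. ]
41.40121503684107 92.95114920681196
147.82917814360732 92.55205608720954
27.821040043442114 87.33796217691881
[506.6  18.5  72. ]
[503.3  25.4  72. ]
[501.7 -76.7  62. ]
[510.5 -89.5  62. ]
[718.1   2.8  44. ]
{'fovy': 60.60063400635206, 'cx': 310.5488324396918, 'cy': 242.75151165965153, 'camera_from_world': array([[   0.3,   -1. ,   -0. , -549.9],
       [   0.9,    0.3,   -0.3,   28.9],
       [   0.3,    0.1,    1. , -391.2],
       [   0. ,    0. ,    0. ,    1. ]])}
```

Request:
drive_tool:
  motion: [31,-15,0,0.088,31,-18,0,0.088,29,-20,0,0.088,26,-23,0,0,26,-23,0,0,26,-23,0,0,26,-23,0,0,26,-23,0,0]
  jaw: 1
  grip_force: 20

```text
clock: 0.77
eef_pos: [374.2, -326.4, 202.2]
eef_rot: [-3.136, 0.003, 0.025]
wrist_force: [-0.0, -0.5, 0.8]
finger_gap: 44.4
```

Request:
drive_tool:
  motion: [30,-28,-1,-0.003,30,-28,0,-0.003,30,-28,0,-0.003,30,-28,0,-0.003,30,-28,0,-0.003,30,-28,0,-0.003,30,-28,0,-0.003,20,-18,0,-0.003]

```text
clock: 1.43
eef_pos: [599.1, -95.9, 201.8]
eef_rot: [-3.135, 0.006, 0.05]
wrist_force: [-0.6, -0.5, 0.6]
finger_gap: 0.3
```

Run:
```python
from h import *
import cv2
np.set_printoptions(precision=3,suppress=True)
s=read_state();print(s["clock"],s["eef_pos"],s["eef_rot"],s["finger_gap"])
I=camera_info("wrist");im=camera("wrist");cv2.imwrite("pics/w1.png",cv2.cvtColor(im,cv2.COLOR_RGB2BGR))
np.save("w1.npy",np.array(I["camera_from_world"]))
print("pin pred",proj("wrist",np.array([617.3,-63.7,166]),I),"tcp",proj("wrist",s["eef_pos"],I)); print("flange y",onz("scene",271,289,143))
```

```text
1.4333 [599.083 -95.861 201.822] [-3.135  0.006  0.05 ] 0.27380222084228434
pin pred [252.509 238.382] tcp [309.534 299.164]
flange y [ 608.255 -125.41   143.   ]
```

View pics/w1.png

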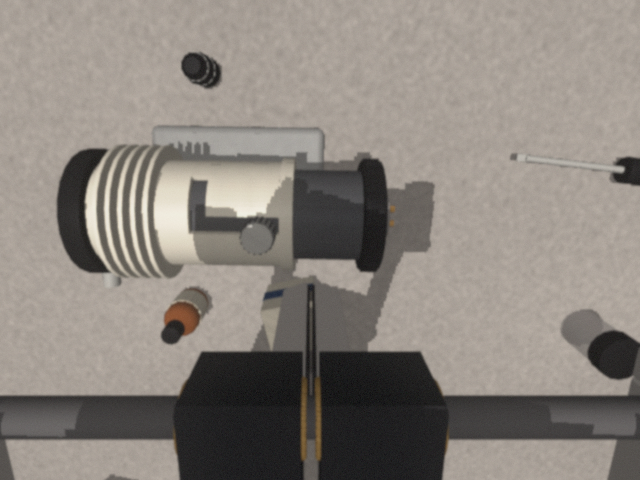

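Run:
```python
from h import *
np.set_printoptions(precision=1,suppress=True)
I=camera_info("wrist")
for n,u,v,z in(("head",258,237,166),("corner",197,222.5,136),("slotend",199,180,125),("flangefront",362,215,143),("flange back",385,215,140),("fin back top",182,222,146),("bladeL",306,290,203),("bladeR",317,290,203)):print(n,onz("wrist",u,v,z,I))
c,d=ray("wrist",258,237,I);c2,d2=ray("scene",299.9,267.9);print("triang",end=' ')
t=np.linalg.lstsq(np.c_[d,-d2],c2-c,rcond=None)[0];print(c+d*t[0],c2+d2*t[1],c)
```

```text
head [620.1 -64.  166. ]
corner [618.9 -22.8 136. ]
slotend [643.4 -21.7 125. ]
flangefront [ 630.5 -122.   143. ]
flange back [ 630.6 -136.1  140. ]
fin back top [621.2 -16.8 146. ]
bladeL [606.1 -91.3 203. ]
bladeR [606.4 -96.4 203. ]
triang [621.4 -64.6 170.5] [620.9 -65.1 170.6] [679.6 -90.8 380.1]
```

Request:
drive_tool:
  motion: [0,0,0,-0.122,0,0,0,-0.122,0,0,0,-0.122,0,0,0,-0.122,0,0,0,-0.122,0,0,0,-0.122,0,0,0,-0.122,0,0,0,-0.122]

```text
clock: 2.15
eef_pos: [601.3, -89.3, 196.5]
eef_rot: [-3.125, -0.001, 1.052]
wrist_force: [-0.1, -0.7, -0.6]
finger_gap: 0.3
```

Request:
drive_tool:
  motion: [0,0,0,-0.12,0,0,0,-0.12,0,0,0,-0.12,0,0,0,-0.12,0,0,0,-0.1,0,0,0,0]

```text
clock: 2.65
eef_pos: [600.0, -89.7, 194.0]
eef_rot: [-3.124, -0.011, 1.663]
wrist_force: [0.5, 0.6, 0.5]
finger_gap: 0.3
```

Request:
drive_tool:
  motion: [-2,10,0,0.046,-2,11,0,0,0,0,10,0,0,0,12,0,0,0,10,0,0,0,0,0]

```text
clock: 3.15
eef_pos: [619.3, -92.0, 156.5]
eef_rot: [-3.12, -0.011, 1.6]
wrist_force: [-0.8, 0.5, -0.4]
finger_gap: 0.3
```

Request:
drive_tool:
  motion: [5,0,0,0,4,0,0,0,4,0,0,0,4,0,0,0,4,0,0,0]

```text
clock: 3.57
eef_pos: [617.3, -70.5, 155.8]
eef_rot: [-3.118, -0.009, 1.598]
wrist_force: [0.8, -3.2, -2.6]
finger_gap: 0.6
```

Run:
```python
from h import *
import cv2
print(read_state()["eef_pos"],read_state()["wrist_force"])
a=camera("scene")[225:345,245:375];b=camera("wrist")
c=np.zeros((480,800,3),np.uint8);A=cv2.resize(a,None,fx=3,fy=3,interpolation=2);c[:360,:390]=A;B=cv2.resize(b,(410,308));c[:308,390:]=B
cv2.imwrite("pics/c2.png",cv2.convertScaleAbs(c[:360,:,::-1],alpha=1.3))
```

```text
[617.33705687 -70.46399774 155.80733015] [ 0.82795418 -3.19731735 -2.6388902 ]
```

View pics/c2.png

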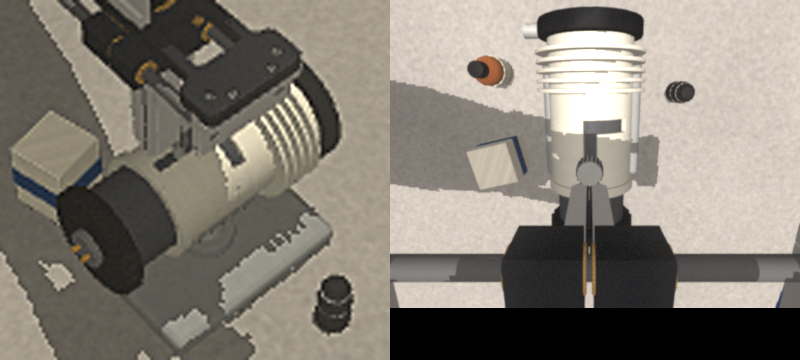

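Request:
drive_tool:
  motion: [4,0,0,0,4,0,0,0,4,0,0,0,4,0,0,0,4,0,0,0,3,0,0,0,2,0,0,0]

```text
clock: 4.25
eef_pos: [616.5, -43.1, 156.2]
eef_rot: [-3.118, -0.009, 1.598]
wrist_force: [0.1, -3.3, -2.5]
finger_gap: 0.6
```

Now in small steps to the stop.

Request:
drive_tool:
  motion: [1.5,0,0,0,1.5,0,0,0,1.5,0,0,0,1.5,0,0,0]

```text
clock: 4.58
eef_pos: [616.4, -39.7, 156.4]
eef_rot: [-3.119, -0.003, 1.597]
wrist_force: [2.1, -14.8, -3.0]
finger_gap: 0.4
```

Request:
drive_tool:
  motion: [1.5,0,0,0,2,0,0,0]

```text
clock: 4.75
eef_pos: [616.4, -39.7, 156.4]
eef_rot: [-3.119, 0.003, 1.595]
wrist_force: [0.4, -15.8, -2.7]
finger_gap: 0.3
```

Request:
drive_tool:
  motion: [-10,0,0,0,-10,0,-10,0,0,0,-20,0,0,0,-12,0.12,0,0,0,0.12,0,0,0,0.12,0,0,0,0.12,0,0,0,0.12]

```text
clock: 5.42
eef_pos: [619.1, -61.9, 207.6]
eef_rot: [-3.127, 0.008, 0.976]
wrist_force: [0.5, 0.4, -0.5]
finger_gap: 0.5
```

Request:
drive_tool:
  motion: [0,0,0,0.12,0,0,0,0.12,0,0,0,0.12,0,0,0,0.12,0,0,0,0.12,0,0,0,0.12,0,0,0,0.1,0,0,0,0]

```text
clock: 6.08
eef_pos: [620.8, -63.1, 217.5]
eef_rot: [-3.133, 0.006, 0.115]
wrist_force: [-1.1, -0.7, -0.4]
finger_gap: 0.8
```

Run:
```python
from h import *
import cv2
s=read_state();print(s["eef_pos"],s["eef_rot"])
I=camera_info("wrist");b=camera("wrist");print(proj("wrist",np.array([617.5,-22.,166]),I))
cv2.imwrite("pics/w3.png",b[:,:,::-1])
```

```text
[620.7665463  -63.14793738 217.52626542] [-3.13308939  0.00627943  0.11490555]
[240.78421343 261.07758716]
```

View pics/w3.png

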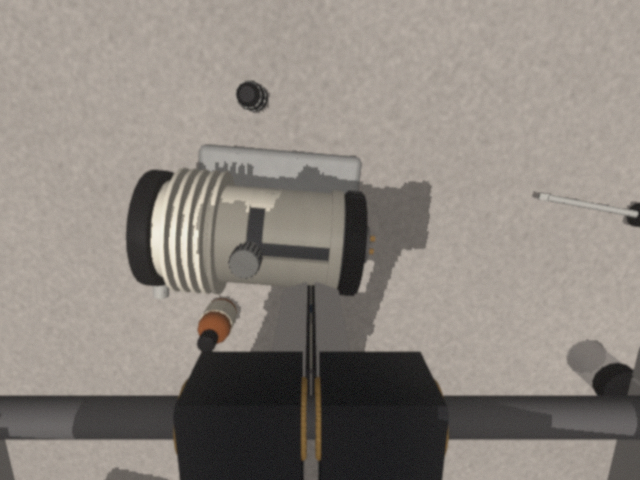

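Request:
drive_tool:
  motion: [-8,-18,0,0.068,-13,-20,0,0,-13,-2,0,0,0,0,10,0,0,0,0,0]

```text
clock: 6.55
eef_pos: [582.9, -25.1, 209.8]
eef_rot: [-3.132, 0.003, 0.068]
wrist_force: [0.0, -0.1, -0.7]
finger_gap: 0.2
```

Request:
drive_tool:
  motion: [1,0,20,0,1,-0.5,20,0.01,0,0,15,0.01,0,0,11,0,0,0,0,0]

```text
clock: 6.97
eef_pos: [587.8, -25.7, 141.6]
eef_rot: [-3.131, 0.001, 0.057]
wrist_force: [-0.7, -0.5, 0.8]
finger_gap: 0.5
```

Request:
drive_tool:
  motion: [4,-1,-1,0,4,0,0,0,4,0,0,0,3,0,0,0,3,0,0,0]

```text
clock: 7.38
eef_pos: [608.3, -24.3, 144.7]
eef_rot: [-3.131, 0.0, 0.059]
wrist_force: [-1.7, 1.0, -1.7]
finger_gap: 0.1
```

Request:
drive_tool:
  motion: [3,0,1,0,3,0,1,0,3,0,0,0,3,0,0,0,3,0,0,0,3,0,0,0]

```text
clock: 7.88
eef_pos: [627.9, -23.1, 142.8]
eef_rot: [-3.132, 0.002, 0.06]
wrist_force: [-2.8, -0.5, -1.6]
finger_gap: 0.2
```

Request:
drive_tool:
  motion: [2,0,0,0,2,0,0,0,2,0,0,0,2,0,0,0,1.5,0,0,0]

```text
clock: 8.3
eef_pos: [638.5, -22.4, 142.5]
eef_rot: [-3.132, 0.002, 0.06]
wrist_force: [-2.1, -0.7, 0.4]
finger_gap: 0.4
```

Request:
drive_tool:
  motion: [1.5,0,0,0,1.5,0,0,0,1.5,0,0,0]

```text
clock: 8.55
eef_pos: [642.2, -22.2, 142.9]
eef_rot: [-3.131, 0.005, 0.06]
wrist_force: [-14.9, -0.7, 3.3]
finger_gap: 0.4
```

Request:
drive_tool:
  motion: [1.5,0,0,0,1.5,0,0,0]

```text
clock: 8.72
eef_pos: [642.6, -22.2, 142.6]
eef_rot: [-3.131, 0.014, 0.06]
wrist_force: [-16.5, -1.5, 5.3]
finger_gap: 0.2
```

Request:
drive_tool:
  motion: [-8,0,0,0,-12,0,0,0,-10,0,-20,0,0,0,-30,0,-20,20,-30,0,-20,20,0,0,0,0,0,0]

```text
clock: 9.3
eef_pos: [575.9, -67.5, 227.2]
eef_rot: [-3.132, 0.009, 0.063]
wrist_force: [0.1, -0.9, -0.3]
finger_gap: 0.9
```

Run:
```python
from h import *
import cv2
s=read_state();print(s["eef_pos"],s["qd"])
a=camera("scene");b=camera("wrist");I=camera_info("wrist")
c=np.zeros((420,800,3),np.uint8);c[:360,:390]=cv2.resize(a[225:345,245:375],None,fx=3,fy=3,interpolation=2)
c[:308,390:]=cv2.resize(b,(410,308));cv2.imwrite("pics/c4.png",cv2.convertScaleAbs(c[:,:,::-1],alpha=1.3))
for t in(.7,.8):
  p=np.array([618+66*np.sin(t),-22.5,100+66*np.cos(t)]);q=proj("wrist",p,I);r=proj("scene",p);print(t,q*.64+[390,0],(r-[245,225])*3)
# bystander change in scene
d=cv2.absdiff(a,cv2.cvtColor(cv2.imread("pics/scene0.png"),cv2.COLOR_BGR2RGB)).max(2)
for n,(x,y) in dict(case=(138,352),driver=(180,420),obj=(357,326),slide=(438,206),petri=(375,174)).items():print(n,(d[y-12:y+12,x-12:x+12]>40).sum())
```

```text
[575.86426461 -67.54995993 227.19298771] [ 0.04449209 -0.01588025 -0.11008799  0.01315634  0.0320357   0.0411372 ]
0.7 [548.29353279  72.32824806] [256.54502459 152.719627  ]
0.8 [549.15340415  67.06951371] [261.32972736 161.68731184]
case 0
driver 0
obj 0
slide 0
petri 0
```

View pics/c4.png

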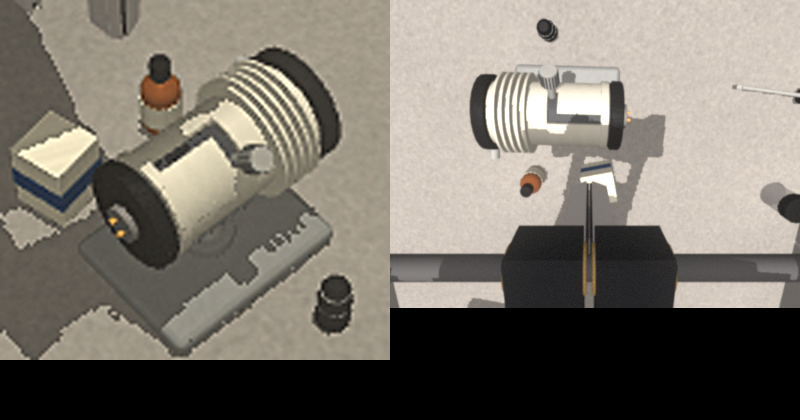

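The head face sits at (262,160), and the closed end predicts (261,162). The holder is home, the bystanders are where they were, and the gripper is clear, so I'm handing in.

Request:
drive_tool:
  motion: [0,0,0,0,0,0,0,0]

```text
clock: 9.57
eef_pos: [578.4, -64.6, 226.5]
eef_rot: [-3.131, 0.008, 0.064]
wrist_force: [-0.9, -0.4, 0.9]
finger_gap: 0.4
```

```bash
python3 -c "
from cell import *
print(read_state()['eef_pos'],read_state()['wrist_force']);print(sign_off())"
```

```text
[578.39210594 -64.6156194  226.50220705] [-0.90470271 -0.39900784  0.86584668]
the job is handed in; nothing more can be done
None
```

The lamp holder is home and its pin is at the closed end of the slot. I handed the job in at 9.6 s; the hand-in reports no verdict.

- **Push home:** I pushed the pin head forward with shut fingertips until it hit the stop. The force rose from 3 N to 15 N, and the wrist view showed the flange against the collar.
- **Push round the corner:** I turned the tool a quarter turn so its 16 mm side faced the pin. I then pushed the head sideways to the closed end, where the force rose from 2 N to 15 N. The stop was at x about 642 mm; I expected about 640 mm.
- **Last picture:** The head appeared within 2 crop pixels of where a turn of 0.80 rad puts it.
- **Bystanders:** The scene image was unchanged at the lens case, screwdriver, objective, slide box and petri dish. I checked the oil bottle and lamp box only by eye, and both stood where they were.
- **Clearance:** The gripper was well clear with about zero wrist force. No check failed; the camera estimates of the pin's position differed by 2–3 mm, with no effect on the pushes.

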